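# Lock an indexing head on a corner of the carving blank

## Task

The indexing head's spring plunger was left parked out, so the turntable swings free; a corner of the square wood blank is to be chamfered next. Turn the blank until one of its corners points at the plunger knob, then pull the knob up out of its parking notch, turn it clockwise until its bar points at the blank, and let it down. Ease the blank to and fro by feel until the pin snaps fully home in the notch nearest that corner position, without wrenching the blank against the pin, and leave the tools lying about undisturbed.

Things in the scene. Friction and masses are not known exactly. Their poses are not given: they have to be found in the camera images.
- head: The indexing head: grey cast foot bolted to the bench, fixed. A round foot 172 mm across under the turntable, with a 72 mm wide tongue along its own +y that carries the plunger bracket. Origin on the turntable's vertical axis at bench height; z up.
- spindle: The turntable with all it carries (frame fixed to the head, origin on the turntable axis at bench height; does not turn). Aluminium disc with a steel ring, 164 mm across, top 40 mm above the bench; eight open notches 10.5 mm wide, 45 degrees apart. It turns without limit: about 0.1 N m of drag, 0.3 with the pin riding on the ring.
- plunger_unit: Spring plunger on a bracket arm over the notch ring (fixed frame: origin on the pin's vertical axis at bench height, 70 mm from the turntable axis; +y points radially outward from that axis, x along the ring's tangent, z up). Bracket and collar reach 86 mm above the bench. Pin 8 mm thick, flat-ended; side loads over 20 N (about 1.2 N m at the blank) bruise it.
- block: Square wood blank, a 45 mm cube screwed on the turntable's axis and turning with it. Origin: centre of its underside, 52 mm above the bench; x, y square to its sides: a corner points at the plunger when its x axis stands 45 degrees to plunger_unit's x. Screwed on by eye: with the pin in a notch the corner points 2 to 9 degrees past the pin, to one side. Grip it by two faces from above.
- knob_grip (a point): Middle of the knob's black grip bar (46 mm long, 14 mm wide, 22 mm high, rounded), on the pin's axis; 106 mm above the bench when home, about 120 mm when parked. Its y axis lies along the bar, so the fingers close along its x axis; z up.
- plunger (a joint): Height of pin and knob above fully home, m: 0 = home in a notch, 0.010 = pin end resting on top of the turntable ring between notches, about 0.014 = parked, 0.021 = upper stop. A spring pulls it down with 5 N at home, 8 N parked, 9 N at the stop.
- knob (a joint): Turn of the knob, rad, growing anticlockwise from above: about 1.31 (bar across the radius) in the parking notch; 0 with the bar along the radius, where its cross pin can sink in the collar's deep slot and the spring drives the pin down. Between them it turns only when lifted to 0.018 or more (the parking notch is 3 mm deep). Stops at -0.06 and 1.40.
- sanding_block: Cork sanding block, 56 x 90 x 32 mm; loose bystander, leave it alone. Origin at the centre of its underside, long side along its y.
- gouge_light: Carving gouge with a light wood handle, 25 x 245 x 24 mm; loose bystander, leave it alone. Origin at the centre of its underside, long side along its y.
- gouge_dark: Carving gouge with a dark red handle, 27 x 225 x 26 mm; loose bystander, leave it alone. Origin at the centre of its underside, long side along its y.
- pencil: Pencil, 8 x 171 x 8 mm, beside the foot of the head; loose bystander, leave it alone. Origin at the centre of its underside, long side along its y.
- marking_gauge: Wooden marking gauge, 50 x 180 x 58 mm; loose bystander, leave it alone. Origin at the centre of its underside, long side along its y.
- wax_tin: Round wax tin, 72 mm across, 28 mm high; loose bystander, leave it alone. Origin at the centre of its underside.

How it is judged:
By the outcome, as a careful person would: the job done as asked, in the order asked, and still so for the second after the job is handed in, with the robot touching nothing.
It also fails if it takes over 54 s, if anything falls off the work surface, if the arm or the gripper's body presses on something with over 40 N, if the wrist force passes 120 N, or if a joint passes its speed limit or range.

## Robot

A 6-joint arm with a two-finger parallel gripper is mounted at the origin on a cart in front of the work surface, level with it; the furniture and walls round the work are solid. World frame = base frame: x ahead of the robot, y to its left, z up, the work surface at z = 0. Lengths are in m, angles in degrees, forces in N, time in s.
With the tool pointing down it reaches from about 0.4 to 0.825 m from the base axis. Payload 7 kg.
Tool frame: the origin (TCP) lies on the centre line of the jaws, within the pads' length; the fingertips stand 19 mm ahead of it and the grasp point (between the pads) is the TCP (r.tip_extent is the distance from the TCP to the fingertips, in m); z points along the fingers, y is the line along which they close (so a half turn about z gives the same grasp; the last joint's range is limited). The gripper opens to 88 mm and grips with 3 to 60 N. Pads are 19 mm wide; open, the fingers measure 130 mm over their backs; the gripper's body (78 mm by 193 mm) begins 47 mm behind the grasp point.
Start: joints at [-60.098, 20.546, 0.682, 0, -70.136, -16.507], TCP at [0.156, -0.657, 0.246] pointing down, gripper open.
Joint ranges: [-176.03, 176.03], [-82.01, 121.73], [-58.28, 71.71], [-173.87, 95.51], [-174.79, -0.11], [-173.66, 173.66]. Speed limits (degrees/s): [136.94, 136.94, 172.46, 180, 180, 180].

## Interface

Orientations are given as [roll, pitch, yaw] about the fixed x, y, z axes, in that order (R = Rz(yaw) Ry(pitch) Rx(roll)).
In Python, from plant import r gives the robot as it stands. The module is installed in compiled form; this text tells all that it offers.
- The arm moves only by the tool jog_arm, never from a script. Its argument "deltas" is a list that holds one entry, the list of rows, each a list of 5 numbers: the opening, from -1 (shut) to 1 (fully open), then the shift along the world's x, y, z in cm, then the turn about the world's z in rad. In form: [[[claw, dx, dy, dz, turn], ...]]. A call has 1 to 8 rows; each row shifts and turns the commanded pose from where the row before left it; what a row does not reach is not made up. A row lasts 1/8 s, in which the tool goes at most 62.5 mm and 10.7 degrees, less where a joint would pass 70% of its speed; a pose out of reach is approached as far as the arm can. A call with a gripper value outside its range is refused whole. The fingers move at their own pace and stop on an object; "force" is the grip in N (left out, the last holds). Time passes only in rows, so rows that do not move let the fingers close. It gives the time, the measured TCP pose, the force, the opening and the grip force at its end, in the units of the state.
- r.get_state(): the state, without advancing time (a new reading comes with each control period).
- r.capture(name): name is "side" or "top"; returns the picture (400x640x3 uint8, blue, green, red); there is no depth.
- r.camera_info(name): a dict with "fx", "fy", "cx", "cy" (pixels), "view" (4x4, takes a point from world to camera coordinates). Camera axes: x right, y up, looking along -z (the intrinsics and any distortion apply to the point x, -y, -z); pixel columns grow to the right and rows downward; lengths in m; the calibration is good to about 2 mm. A picture is of the moment at which its call begins. camera_info takes no time and is no camera call.
- r.close_job(): hands the job in; it is judged then, once.
The state is a dict: "time_s": time; "joints": joint angles; "qd": joint speeds; "joint_torque": joint torques, N m; "tcp_pos": TCP position; "eef_rot": TCP orientation; "contact_force": force on the tool from outside, world axes, zero at the start; "moment": the same for the moment, N m; "gripper_width": finger opening in m; "gripper_force": force on a finger pad.
Only numpy, scipy, OpenCV 4.12 (cv2) and the standard library are available. Lean on these libraries where they do the work, as an engineer would, in place of code of your own. Each camera call takes 0.05 s, during which the arm holds its last target. There are 200 camera calls.

## Working session

There is one attempt and no reset: what is moved stays moved. The work goes in short steps, Python scripts to look and compute and a tool call to move; the robot and the scene stay as the last step left them, time stands still between calls to the robot, and variables do not carry over. Pictures are saved under pics/ and viewed, at most 10 in all, crops included, and the job is handed in when it is done.

Besides the shell and the picture viewer there is one more tool, called after "Request:" in YAML: its name, and indented under it one key for each argument. jog_arm: Moves the arm, as the interface text tells. Its arguments: {"type":"object","properties":{"deltas":{"type":"array"},"force":{"type":"number"}},"required":["deltas"]}

```bash
mkdir -p pics; python3 - <<'E'
from plant import r
import cv2
for n in("top","side"):
    cv2.imwrite(f"pics/{n}0.png",r.capture(n)); print(n,r.camera_info(n))
print(r.get_state())
E
```

```text
top {'fx': 376.1901537791736, 'fy': 376.1901537791736, 'cx': 319.7841004626332, 'cy': 195.04026462033374, 'view': array([[ 0.0032442 , -0.99999296,  0.00188389, -0.11761847],
       [ 0.99080505,  0.00346919,  0.13525278, -0.5489276 ],
       [-0.13525836,  0.00142778,  0.99080933, -0.99259667],
       [ 0.        ,  0.        ,  0.        ,  1.        ]])}
side {'fx': 479.8563462441316, 'fy': 479.8563462441316, 'cx': 314.520128251636, 'cy': 199.40778233046464, 'view': array([[-0.98410347, -0.17673725,  0.01744447,  0.4855481 ],
       [ 0.10709133, -0.51219151,  0.85216859, -0.20953405],
       [-0.14167503,  0.84049021,  0.52297647, -1.29566347],
       [ 0.        ,  0.        ,  0.        ,  1.        ]])}
{'time_s': 0.1, 'joints': array([-6.00991483e+01,  2.05867803e+01,  6.37618542e-01, -1.54516717e-02,
       -7.01351770e+01, -1.65072961e+01]), 'qd': array([-0.02366786, -0.08965018,  0.06702612, -0.03911154,  0.01678814,
        0.03694444]), 'joint_torque': array([-2.02228017e-03, -5.84162629e+01,  2.93756121e+01,  7.01556757e+00,
        1.02402279e-02, -8.35417563e-05]), 'tcp_pos': array([ 0.15622675, -0.65624839,  0.24471908]), 'eef_rot': array([ 1.79915010e+02, -1.00381252e-02, -1.66611698e+02]), 'contact_force': array([-0.42932698,  0.48075382,  0.36813501]), 'moment': array([-0.00272861, -0.08402785,  0.04059764]), 'gripper_force': 0.0, 'gripper_width': 0.08769150794360484}
```

View pics/top0.png

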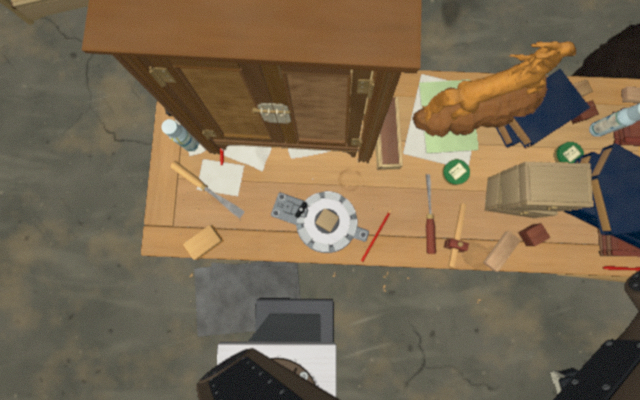

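View pics/side0.png

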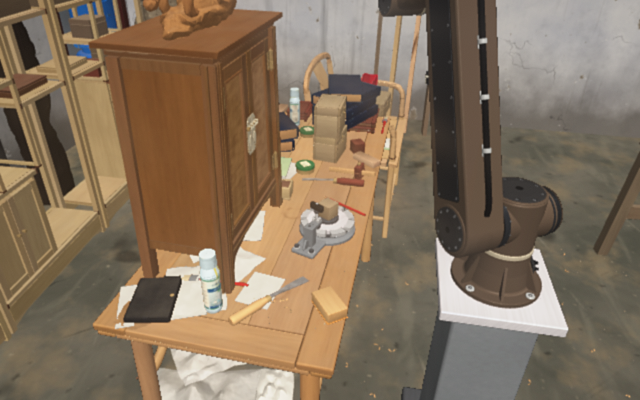

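The top view shows the head with the disc centred near (326,221), the blank on it, and the knob to the left near (300,209). In the side view the head is near (325,230). Next I'll enlarge both.

```bash
python3 - <<'E'
import cv2,numpy as np
a=cv2.imread("pics/top0.png")[180:260,265:375]; b=cv2.imread("pics/side0.png")[190:260,285:365]
cv2.imwrite("pics/c1.png",cv2.resize(a,None,fx=7,fy=7,interpolation=cv2.INTER_CUBIC))
cv2.imwrite("pics/c2.png",cv2.resize(b,None,fx=8,fy=8,interpolation=cv2.INTER_CUBIC))
E
cat > h.py <<'E'
from plant import r
import numpy as np, cv2
def ray(n,u,v,z):
    c=r.camera_info(n);V=c["view"];R=V[:3,:3];o=-R.T@V[:3,3]
    d=R.T@np.array([(u-c["cx"])/c["fx"],-(v-c["cy"])/c["fy"],-1])
    return (o+d*(z-o[2])/d[2])
def proj(n,p):
    c=r.camera_info(n);q=c["view"]@np.append(p,1)
    return np.array([c["cx"]+c["fx"]*q[0]/-q[2],c["cy"]+c["fy"]*q[1]/q[2]])
E
```

```text
(no output)
```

View pics/c1.png

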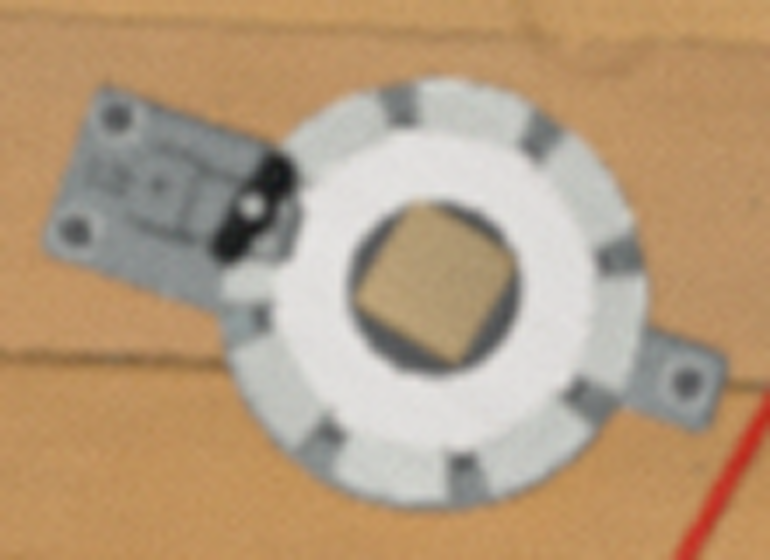

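View pics/c2.png

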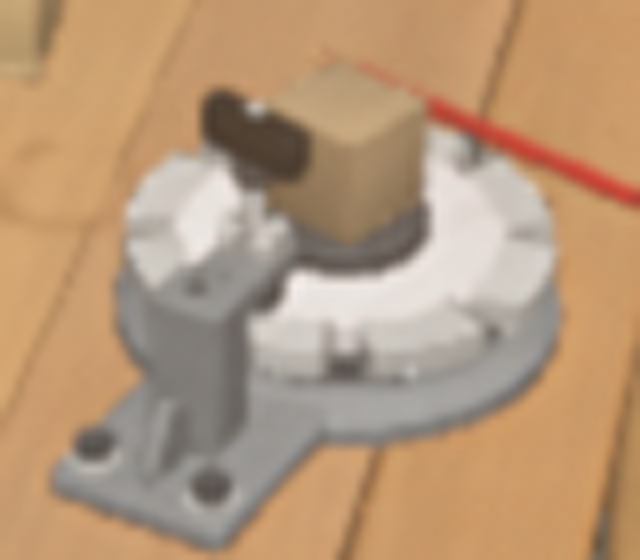

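The enlarged top crop (7x, offset 265,180) gives these pixels:
- **Disc:** spans u 221–648 and v 78–508.
- **Knob:** bar ends at (278,165) and (229,248).
- **Blank:** top corners at (424,202), (517,267), (459,363) and (355,298).

The side crop confirms the parked knob standing across the radius.

```bash
python3 - <<'E'
from h import *
f=lambda U,V,z:ray("top",(U+.5)/7-.5+265,(V+.5)/7-.5+180,z)[:2]
g=lambda U,V,z:ray("side",(U+.5)/8-.5+285,(V+.5)/8-.5+190,z)[:2]
ang=lambda d:np.degrees(np.arctan2(d[1],d[0]))
c=f(434.5,293,.04);print("disc",c)
B=np.array([f(*p,.097) for p in[(424,202),(517,267),(459,363),(355,298)]]);cb=B.mean(0)
print("blk",cb,[round(ang(b-cb),1) for b in B],[round(np.linalg.norm(b-cb),4) for b in B])
print("blk side",np.mean([g(*p,.097) for p in[(341,64),(430,98),(350,140),(268,100)]],0))
k=f(254,207,.131);print("knob top",k,"side",g(256,110,.131),"bar",ang(f(278,165,.125)-f(229,248,.125)))
for c0 in(c,cb):
  print("radial",ang(k-c0),np.linalg.norm(k-c0))
print("tongue", ang((f(117,118,.01)+f(76,231,.01))/2-f(687,381,.01)))
for p in[(400,105),(543,138),(618,257),(592,398),(467,478),(323,447),(247,318)]:
  d=f(*p,.04)-c;print("notch",round(ang(d),1),round(np.linalg.norm(d),4))
E
```

```text
disc [ 0.47698427 -0.13455099]
blk [ 0.47713349 -0.13496463] [np.float64(10.4), np.float64(-78.7), np.float64(-165.9), np.float64(100.8)] [np.float64(0.0299), np.float64(0.0291), np.float64(0.0302), np.float64(0.0311)]
blk side [ 0.47829737 -0.13218236]
knob top [ 0.50116729 -0.0689214 ] side [ 0.50149965 -0.0647936 ] bar -29.969296621304217
radial 69.77229189936945 0.06994327253892402
radial 70.00304020149132 0.07028037278883188
tongue 70.89135580372584
notch 10.5 0.0745
notch -34.9 0.0738
notch -78.7 0.0724
notch -123.5 0.0727
notch -170.0 0.0719
notch 144.2 0.073
notch 97.8 0.073
```

Request:
jog_arm:
  deltas:
    - [[0.5, 1.5, 3.5, 0, 0.06], [0.5, 2.7, 4.4, 0, 0.06], [0.5, 2.7, 4.4, 0, 0.06], [0.5, 2.7, 4.4, 0, 0.06], [0.5, 2.7, 4.4, 0, 0.06], [0.5, 2.7, 4.4, 0, 0.06], [0.5, 2.7, 4.4, 0, 0.06], [0.5, 2.7, 4.4, 0, 0.06]]

```text
time_s: 1.1
tcp_pos: [0.3608, -0.312, 0.2455]
eef_rot: [180.0, 0.0, -139.0]
contact_force: [1.1, -0.2, -0.0]
gripper_width: 0.0657
gripper_force: 0.0
```

Request:
jog_arm:
  deltas:
    - [[0.5, 2.7, 4.4, 0, 0.06], [0.5, 2.7, 4.4, 0, 0.06], [0.5, 2.7, 4.4, 0, 0.06], [0.5, 2.7, 4.4, 0, 0.06], [0.5, 0.95, 0.45, -2, 0.03], [0.5, 0, 0, -1, 0], [0.5, 0, 0, 0, 0], [0.5, 0, 0, 0, 0]]

```text
time_s: 2.1
tcp_pos: [0.4776, -0.1339, 0.2161]
eef_rot: [-180.0, 0.0, -123.7]
contact_force: [0.6, -0.5, -0.3]
gripper_width: 0.0657
gripper_force: 0.0
```

Request:
jog_arm:
  deltas:
    - [[0.5, 0, 0, -4, 0], [0.5, 0, 0, -4, 0], [0.5, 0, 0, -2.5, 0], [0.5, 0, 0, -1.6, 0], [0.5, 0, 0, 0, 0], [0.1, 0, 0, 0, 0], [-0.2, 0, 0, 0, 0], [-0.2, 0, 0, 0, 0]]
  force: 20

```text
time_s: 3.1
tcp_pos: [0.4788, -0.1334, 0.0955]
eef_rot: [-179.9, 0.1, -123.6]
contact_force: [2.4, -3.0, 3.4]
gripper_width: 0.0454
gripper_force: 19.7
```

Request:
jog_arm:
  deltas:
    - [[-0.2, 0.1, -0.05, 0, 0], [-0.2, 0, 0, 0, -0.08], [-0.2, 0, 0, 0, -0.08], [-0.2, 0, 0, 0, -0.08], [-0.2, 0, 0, 0, -0.08], [-0.2, 0, 0, 0, -0.08], [-0.2, 0, 0, 0, -0.08], [-0.2, 0, 0, 0, -0.06]]
  force: 40

```text
time_s: 4.1
tcp_pos: [0.479, -0.1335, 0.0955]
eef_rot: [-180.0, 0.0, -154.7]
contact_force: [-2.8, 1.6, 8.0]
gripper_width: 0.0449
gripper_force: 39.6
```

Request:
jog_arm:
  deltas:
    - [[-0.2, 0, 0, 0, 0], [-0.2, 0, 0, 0, 0]]

```text
time_s: 4.35
tcp_pos: [0.4789, -0.1335, 0.0955]
eef_rot: [-180.0, 0.0, -154.6]
contact_force: [-3.2, 1.8, 9.7]
gripper_width: 0.0449
gripper_force: 39.5
```

```bash
python3 - <<'E'
from h import *
s=r.get_state();print(s["moment"],s["tcp_pos"],s["eef_rot"],s["contact_force"])
E
```

```text
[ 0.70249504  1.12434331 -0.03556984] [ 0.47893459 -0.1334541   0.09545352] [-1.79994592e+02  3.32785375e-02 -1.54566748e+02] [-3.23384355  1.76283286  9.6775693 ]
```

Request:
jog_arm:
  deltas:
    - [[0.2, 0, 0, 0, 0], [0.4, 0, 0, 0, 0], [0.4, 0, 0, 1, 0], [0.4, 0, 0, 3, 0], [0.4, -1, -2, 5, 0], [0.4, -3, -5, 2, 0], [0.4, -3, -5, 0, 0], [0.4, -1, -2, 0, 0]]

```text
time_s: 5.35
tcp_pos: [0.3973, -0.2754, 0.2057]
eef_rot: [-180.0, 0.1, -154.7]
contact_force: [0.2, 0.6, -0.2]
gripper_width: 0.0613
gripper_force: 0.0
```

```bash
python3 - <<'E'
from h import *
a=r.capture("top");b=r.capture("side")
cv2.imwrite("pics/top1.png",a);cv2.imwrite("pics/side1.png",b)
A=cv2.resize(a[180:260,270:350],None,fx=5,fy=5,interpolation=cv2.INTER_CUBIC);B=cv2.resize(b[190:270,285:365],None,fx=5,fy=5,interpolation=cv2.INTER_CUBIC)
cv2.imwrite("pics/c3.png",np.hstack([A,B]))
E
```

```text
(no output)
```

View pics/c3.png

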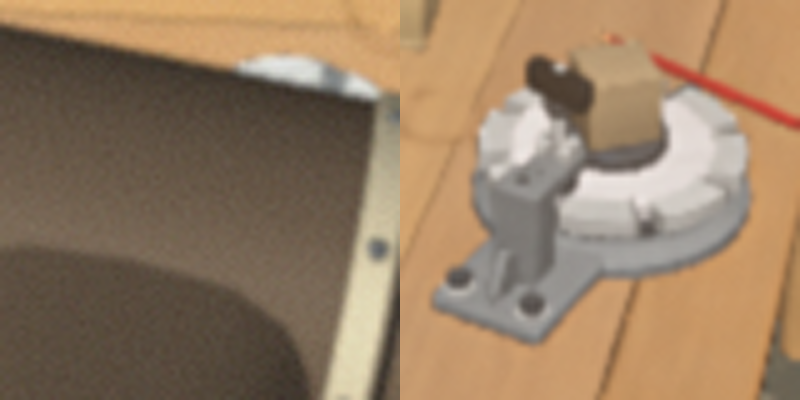

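The top view is blocked by the arm. In the side crop (5x, offset 285,190 after subtracting 400) the blank's top corners are about (570,50), (637,38) and (669,78), with the knob just in front of the left corner.

```bash
python3 - <<'E'
from h import *
g=lambda U,V,z:ray("side",(U-400+.5)/5-.5+285,(V+.5)/5-.5+190,z)[:2]
ang=lambda d:np.degrees(np.arctan2(d[1],d[0]))
P=[g(*p,.097) for p in[(570,50),(637,38),(669,78)]]
for p,q in zip(P,P[1:]): print(ang(q-p),np.linalg.norm(q-p))
print("diag centre",(P[0]+P[2])/2, ang(P[0]-P[2]))
# predicted pixels for corner angle a
for a in(66,70,74):
  for c in [(.4785,-.1335)]:
    print(a,[np.round((proj("side",np.array([c[0]+.0318*np.cos(np.radians(a+k)),c[1]+.0318*np.sin(np.radians(a+k)),.097]))+.5-[285,190])*5+[399.5,-.5]) for k in(0,90,180,270)])
E
```

```text
-149.53433456082837 0.043235602381512896
121.44187102888124 0.048051909832024724
diag centre [ 0.47676023 -0.13084832] -17.015412150341447
66 [array([587.,  85.]), array([662.,  78.]), array([645.,  39.]), array([572.,  45.])]
70 [array([591.,  86.]), array([664.,  76.]), array([642.,  38.]), array([570.,  47.])]
74 [array([594.,  87.]), array([666.,  75.]), array([639.,  37.]), array([569.,  48.])]
```

Request:
jog_arm:
  deltas:
    - [[0.4, -1, -4, 0, 0], [0.4, -1, -5, 0, 0], [0.4, -1, -5, 0, 0], [0.4, 0, -5, 0, 0], [0.4, 0, -4, 0, 0]]

```text
time_s: 6.08
tcp_pos: [0.3692, -0.5051, 0.2048]
eef_rot: [-180.0, 0.0, -154.6]
contact_force: [1.0, 0.5, -0.4]
gripper_width: 0.0612
gripper_force: 0.0
```

```bash
python3 - <<'E'
from h import *
a=r.capture("top")
A=cv2.resize(a[190:255,285:370],None,fx=9,fy=9,interpolation=cv2.INTER_CUBIC)
cv2.imwrite("pics/c4.png",A)
g=lambda U,V,z:ray("side",(U+.5)/8-.5+285,(V+.5)/8-.5+190,z)[:2]
P=[g(*p,.097) for p in[(341,64),(430,98),(350,140),(268,100)]]
for k in range(4): d=P[k]-P[k-1];print(np.degrees(np.arctan2(d[1],d[0]))%90-45)
E
```

```text
8.912098156914581
19.507450829199342
9.654788449398595
13.155024380482608
```

View pics/c4.png

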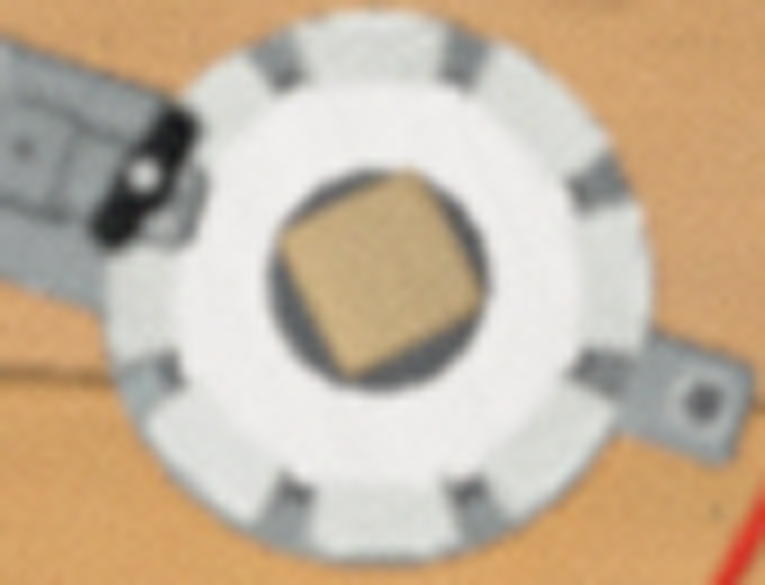

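The clear top view (9x, offset 285,190) shows the blank's corners at (414,170), (487,293), (353,377) and (279,240). The left corner points towards the knob centre at (146,176).

```bash
python3 - <<'E'
from h import *
f=lambda U,V,z:ray("top",(U+.5)/9-.5+285,(V+.5)/9-.5+190,z)[:2]
ang=lambda d:np.degrees(np.arctan2(d[1],d[0]))
c=f(378.5,286,.04)
B=np.array([f(*p,.097) for p in[(414,170),(487,293),(353,377),(279,240)]]);cb=B.mean(0)
print(c,cb,[round(ang(b-cb)%90,1) for b in B],[round(ang(B[k]-B[k-1])%90,1) for k in range(4)])
k=f(146,176,.131);print(k,ang(k-c),ang(k-cb),"tongue",ang(c-f(704,401,.01)))
N=[round(ang(f(*p,.04)-c)%45,1) for p in[(278,62),(465,55),(600,182),(603,372),(472,500),(291,505),(157,375)]];print(N,np.mean(N))
print("bar",ang(f(178,127,.128)-f(112,232,.128)))
E
```

```text
[ 0.47724155 -0.1344649 ] [ 0.47808793 -0.13468385] [np.float64(72.9), np.float64(77.6), np.float64(74.3), np.float64(74.2)] [np.float64(27.7), np.float64(30.6), np.float64(32.1), np.float64(28.6)]
[ 0.50124548 -0.06872428] 69.94129899301309 70.65448634647333 tongue 71.83863488014586
[np.float64(24.2), np.float64(24.5), np.float64(25.3), np.float64(24.2), np.float64(23.7), np.float64(23.3), np.float64(22.1)] 23.900000000000002
bar -31.57415995802596
```

```bash
cat > fit.py <<'E'
from h import *
from scipy.optimize import minimize
def fit(cam,img,c0,a0):
    u,v=proj(cam,np.array([c0[0],c0[1],.08])).astype(int); S=22;K=10
    cr=img[v-S:v+S,u-S:u+S]; big=cv2.resize(cr,None,fx=K,fy=K,interpolation=cv2.INTER_LINEAR)
    h=cv2.cvtColor(big,cv2.COLOR_BGR2HSV); sat=h[...,1].astype(float)
    w=np.clip((sat-50)/40,0,1)*np.clip((h[...,2].astype(float)-70)/40,0,1)
    def hull(p):
        P=[proj(cam,np.array([p[0]+.0318*np.cos(t),p[1]+.0318*np.sin(t),z])) for t in np.radians(p[2])+np.arange(4)*np.pi/2 for z in(.052,.097)]
        q=((np.array(P)-[u-S,v-S]+.5)*K-.5)
        m=np.zeros(w.shape,np.uint8);cv2.fillConvexPoly(m,cv2.convexHull((q*16).astype(np.int32)),255,shift=4);return cv2.GaussianBlur(m,(0,0),5)/255.
    best=None
    for a in a0+np.arange(-9,10,3):
        res=minimize(lambda p:((hull([p[0]/1000,p[1]/1000,p[2]])-w)**2).sum(),[c0[0]*1e3,c0[1]*1e3,a],method="Nelder-Mead",options=dict(initial_simplex=np.array([[0,0,0],[2,0,0],[0,2,0],[0,0,4]])+[c0[0]*1e3,c0[1]*1e3,a]))
        if best is None or res.fun<best.fun: best=res
    return best.x,best.fun,w.sum()
if __name__=="__main__":
    print("top0",fit("top",cv2.imread("pics/top0.png"),(.4775,-.134),12))
    print("side0",fit("side",cv2.imread("pics/side0.png"),(.4775,-.134),12))
    a=r.capture("top");cv2.imwrite("pics/top2.png",a);s=r.capture("side");cv2.imwrite("pics/side2.png",s)
    print("top2",fit("top",a,(.4775,-.134),72)); print("side2",fit("side",s,(.4775,-.134),72))
E
python3 fit.py
```

```text
Traceback (most recent call last):
  File "fit.py", line 18, in <module>
    print("top0",fit("top",cv2.imread("pics/top0.png"),(.4775,-.134),12))
                 ~~~^^^^^^^^^^^^^^^^^^^^^^^^^^^^^^^^^^^^^^^^^^^^^^^^^^^^
  File "fit.py", line 14, in fit
    res=minimize(lambda p:((hull([p[0]/1000,p[1]/1000,p[2]])-w)**2).sum(),[c0[0]*1e3,c0[1]*1e3,a],method="Nelder-Mead",options=dict(initial_simplex=np.array([[0,0,0],[2,0,0],[0,2,0],[0,0,4]])+[c0[0]*1e3,c0[1]*1e3,a]))
  File "fit.py", line 14, in <lambda>
    res=minimize(lambda p:((hull([p[0]/1000,p[1]/1000,p[2]])-w)**2).sum(),[c0[0]*1e3,c0[1]*1e3,a],method="Nelder-Mead",options=dict(initial_simplex=np.array([[0,0,0],[2,0,0],[0,2,0],[0,0,4]])+[c0[0]*1e3,c0[1]*1e3,a]))
                            ~~~~^^^^^^^^^^^^^^^^^^^^^^^^^^^^
  File "fit.py", line 9, in hull
    P=[proj(cam,np.array([p[0]+.0318*np.cos(t),p[1]+.0318*np.sin(t),z])) for t in np.radians(p[2])+np.arange(4)*np.pi/2 for z in(.052,.097)]
       ~~~~^^^^^^^^^^^^^^^^^^^^^^^^^^^^^^^^^^^^^^^^^^^^^^^^^^^^^^^^^^^^^
  File "h.py", line 8, in proj
    c=r.camera_info(n);q=c["view"]@np.append(p,1)
ValueError: time passes only in moves, steps and waits
```

```bash
sed -i 's/^def ray/import functools\nci=functools.cache(lambda n:r.camera_info(n))\ndef ray/; s/c=r.camera_info(n)/c=ci(n)/' h.py; sed -i '/side/d' fit.py; sed -i 's/    a=r.capture("top").*/    a=r.capture("top");cv2.imwrite("pics\/top2.png",a)\n    print("top2",fit("top",a,(.4775,-.134),72))/' fit.py; python3 fit.py
```

```text
top0 (array([ 478.4951413 , -134.18193682,   13.33598384]), np.float64(1602.7808097090062), np.float64(29369.9))
```

```bash
python3 - <<'E'
from fit import *
a=r.capture("top");cv2.imwrite("pics/top2.png",a)
print("top2",fit("top",a,(.4775,-.134),72))
# knob centre by bright screw / dark bar mask in both images
for n in("pics/top0.png","pics/top2.png"):
    i=cv2.imread(n);g=cv2.cvtColor(i,cv2.COLOR_BGR2GRAY)[195:225,285:315]
    big=cv2.resize(g,None,fx=10,fy=10,interpolation=cv2.INTER_LINEAR);m=(big<60).astype(np.uint8)
    k,l,st,ce=cv2.connectedComponentsWithStats(m);j=1+np.argmax(st[1:,4])
    hull=cv2.convexHull(np.argwhere(l==j)[:,::-1].astype(np.int32));(x,y),sz,an=cv2.minAreaRect(hull)
    p=ray("top",(x+.5)/10-.5+285,(y+.5)/10-.5+195,.128)[:2]
    print("knob",p,sz,an,[np.degrees(np.arctan2(*(p-c)[::-1])) for c in([.4785,-.1342],[.4772,-.1345])])
E
```

```text
top2 (array([ 478.51301623, -134.06000275,   73.19983218]), np.float64(1662.4691527297193), np.float64(29109.2))
knob [ 0.50026644 -0.06914379] (49.90277099609375, 162.77357482910156) 32.82853698730469 [np.float64(71.50084227318703), np.float64(70.56032204075154)]
knob [ 0.49172033 -0.06263667] (40.15228271484375, 71.43780517578125) 40.91438674926758 [np.float64(79.53340519120509), np.float64(78.57691205142731)]
```

Request:
jog_arm:
  deltas:
    - [[0.4, 2, 6, 0, 0], [0.4, 2, 6, 0, 0], [0.4, 2, 6, 0, 0], [0.4, 2, 6, 0, 0], [0.4, 1.5, 6, 0, 0], [0.4, 1.5, 6, 0, 0], [0.4, 0, 1, 0, 0], [0.4, 0, 0, -4, 0]]

```text
time_s: 7.18
tcp_pos: [0.4804, -0.1347, 0.1671]
eef_rot: [-179.8, 0.4, -154.4]
contact_force: [-0.2, -0.5, -1.1]
gripper_width: 0.0613
gripper_force: 0.0
```

Request:
jog_arm:
  deltas:
    - [[0.4, 0, 0, -4, 0], [0.4, 0, 0, -2, 0], [0.4, 0, 0, -1, 0], [0.2, 0, 0, 0, 0], [-0.2, 0, 0, 0, 0], [-0.2, 0, 0, 0, 0], [-0.2, 0, 0, 0, -0.02], [-0.2, 0, 0, 0, -0.02]]
  force: 40

```text
time_s: 8.18
tcp_pos: [0.4774, -0.1346, 0.0953]
eef_rot: [179.9, 0.1, -156.9]
contact_force: [-5.1, 15.3, 4.1]
gripper_width: 0.0452
gripper_force: 39.6
```

Request:
jog_arm:
  deltas:
    - [[-0.2, -0.05, 0.08, 0, 0], [-0.2, 0, 0, 0, 0], [0.2, 0, 0, 0, 0], [0.4, 0, 0, 0, 0], [0.4, 0, 0, 1, 0], [0.4, 0, 0, 4, 0], [0.4, 0, 0, 5, 0.17], [0.4, 0, 0, 0, 0.17]]

```text
time_s: 9.18
tcp_pos: [0.4799, -0.136, 0.1996]
eef_rot: [-179.7, 0.3, -137.0]
contact_force: [-0.1, -0.0, -0.7]
gripper_width: 0.0613
gripper_force: 0.0
```

Request:
jog_arm:
  deltas:
    - [[0.1, 0.3, 0.8, 0, 0.17], [0.1, 0.3, 0.8, 0, 0.17], [-0.2, 0.3, 0.8, 0, 0.17], [-0.2, 0.3, 0.8, 0, 0.17], [-0.2, 0.3, 0.8, 0, 0.17], [-0.2, 0.3, 0.8, 0, 0.17], [-0.2, 0.3, 0.8, 0, 0.17], [-0.2, 0.3, 0.8, 0, 0.17]]

```text
time_s: 10.18
tcp_pos: [0.5016, -0.0716, 0.1955]
eef_rot: [-180.0, -0.0, -59.1]
contact_force: [-0.2, 0.2, 0.8]
gripper_width: 0.0349
gripper_force: 0.0
```

Request:
jog_arm:
  deltas:
    - [[-0.2, 0, 0, 0, 0.17], [-0.2, 0, 0, 0, 0.17], [-0.2, 0, 0, 0, 0.09], [-0.2, 0, 0, 0, 0], [-0.2, 0, 0, 0, 0]]

```text
time_s: 10.8
tcp_pos: [0.5014, -0.0718, 0.195]
eef_rot: [-180.0, -0.0, -35.0]
contact_force: [0.8, -0.3, -0.2]
gripper_width: 0.0351
gripper_force: 0.0
```

Request:
jog_arm:
  deltas:
    - [[-0.2, 0, 0.38, -2, 0], [-0.2, 0, 0, -3, 0], [-0.2, 0, 0, -1.5, 0], [-0.2, 0, 0, -0.7, 0], [-0.2, 0, 0, 0, 0], [-0.5, 0, 0, 0, 0], [-0.8, 0, 0, 0, 0], [-0.8, 0, 0, 0, 0]]
  force: 15

```text
time_s: 11.8
tcp_pos: [0.502, -0.0677, 0.1231]
eef_rot: [-179.9, -0.1, -34.8]
contact_force: [-0.5, 0.5, 1.7]
gripper_width: 0.0172
gripper_force: 15.0
```

Request:
jog_arm:
  deltas:
    - [[-0.8, 0, 0, 0, 0.04], [-0.8, 0, 0, 0, 0.04]]

```text
time_s: 12.05
tcp_pos: [0.502, -0.0676, 0.1231]
eef_rot: [-179.9, -0.1, -30.2]
contact_force: [1.7, 1.3, 2.0]
gripper_width: 0.017
gripper_force: 15.0
```

```bash
python3 - <<'E'
from h import *
s=r.get_state();print(s["moment"],s["tcp_pos"],s["eef_rot"],s["contact_force"],s["gripper_width"])
E
```

```text
[ 0.38689249  0.04878932 -0.10264583] [ 0.50199701 -0.06762401  0.12312183] [-1.79943208e+02 -6.06503461e-02 -3.01589524e+01] [1.67986704 1.27736721 1.96433005] 0.016985722303488247
```

Request:
jog_arm:
  deltas:
    - [[-0.8, 0, 0, 0, -0.04], [-0.8, 0, 0, 0.2, 0], [-0.8, 0, 0, 0.2, 0], [-0.8, 0, 0, 0.15, 0], [-0.8, 0, 0, 0, 0]]
  force: 30

```text
time_s: 12.68
tcp_pos: [0.5016, -0.0677, 0.128]
eef_rot: [-180.0, -0.0, -32.5]
contact_force: [5.4, 1.7, -9.6]
gripper_width: 0.0163
gripper_force: 29.5
```

Request:
jog_arm:
  deltas:
    - [[-0.8, 0, 0, 0, -0.08], [-0.8, 0, 0, 0, -0.12], [-0.8, 0, 0, 0, -0.15], [-0.8, 0, 0, 0, -0.15]]

```text
time_s: 13.18
tcp_pos: [0.5015, -0.0677, 0.1279]
eef_rot: [-180.0, 0.0, -61.5]
contact_force: [4.8, 2.1, -10.1]
gripper_width: 0.0166
gripper_force: 29.5
```

```bash
python3 - <<'E'
from h import *
s=r.get_state();print(s["moment"],s["tcp_pos"],s["eef_rot"],s["contact_force"],s["gripper_width"])
E
```

```text
[ 0.63123266 -1.63814061 -0.02529978] [ 0.50150082 -0.06773413  0.12793213] [-1.79989382e+02  4.15890975e-03 -6.14500622e+01] [  4.77608855   2.06214917 -10.13578136] 0.01662622466313611
```

Request:
jog_arm:
  deltas:
    - [[-0.8, 0, 0, 0, -0.16], [-0.8, 0, 0, 0, -0.16], [-0.8, 0, 0, 0, -0.16], [-0.8, 0, 0, 0, -0.16], [-0.8, 0, 0, 0, -0.12], [-0.8, 0, 0, 0, -0.06], [-0.8, 0, 0, 0, 0]]

```text
time_s: 14.05
tcp_pos: [0.5013, -0.0678, 0.1279]
eef_rot: [180.0, 0.0, -108.1]
contact_force: [3.4, 1.9, -9.3]
gripper_width: 0.0164
gripper_force: 29.5
```

```bash
python3 - <<'E'
from h import *
s=r.get_state();print(s["moment"],s["tcp_pos"],s["eef_rot"],s["contact_force"],s["gripper_width"])
E
```

```text
[ 0.73943082 -1.5345794  -0.01904868] [ 0.5013407  -0.06780103  0.12789011] [ 1.79987130e+02  7.83518175e-04 -1.08133865e+02] [ 3.41056039  1.8771645  -9.25563087] 0.01642480921715085
```

Request:
jog_arm:
  deltas:
    - [[-0.8, 0, 0, -0.2, 0], [-0.8, 0, 0, -0.2, 0], [-0.8, 0, 0, -0.2, 0], [-0.8, 0, 0, -0.1, 0], [-0.8, 0, 0, 0, 0]]

```text
time_s: 14.68
tcp_pos: [0.5014, -0.0678, 0.121]
eef_rot: [180.0, -0.0, -108.2]
contact_force: [3.8, 3.5, -8.8]
gripper_width: 0.0166
gripper_force: 29.6
```

Still carrying spring force after a 7 mm drop, so the cross pin is in the slot. I'll keep lowering.

Request:
jog_arm:
  deltas:
    - [[-0.8, 0, 0, -0.1, 0], [-0.8, 0, 0, -0.1, 0], [-0.8, 0, 0, -0.05, 0], [-0.8, 0, 0, 0, 0]]

```text
time_s: 15.18
tcp_pos: [0.5016, -0.0679, 0.1191]
eef_rot: [-180.0, 0.0, -108.1]
contact_force: [1.4, 2.9, 1.5]
gripper_width: 0.0165
gripper_force: 30.0
```

Request:
jog_arm:
  deltas:
    - [[-0.3, 0, 0, 0, 0], [-0.3, 0, 0, 0, 0], [-0.3, 0, 0, 2, 0], [-0.3, 0, 0, 5.5, 0], [0.4, -0.4, -1.1, 0.5, -0.17], [0.4, -0.5, -1.35, 0, -0.17], [0.4, -0.5, -1.35, 0, -0.17], [0.4, -0.5, -1.35, 0, -0.17]]

```text
time_s: 16.18
tcp_pos: [0.4817, -0.1201, 0.1984]
eef_rot: [180.0, -0.1, -147.5]
contact_force: [-0.2, -0.7, 0.3]
gripper_width: 0.0603
gripper_force: 0.0
```

Request:
jog_arm:
  deltas:
    - [[0.4, -0.45, -1.4, 0, -0.17], [0.4, 0, 0, 0, 0], [0.4, 0, 0, 0, 0]]

```text
time_s: 16.55
tcp_pos: [0.4778, -0.1334, 0.1985]
eef_rot: [-180.0, -0.0, -156.7]
contact_force: [-0.5, 0.5, 0.1]
gripper_width: 0.0617
gripper_force: 0.0
```

```bash
python3 - <<'E'
from h import *
s=r.get_state();print(s["moment"],s["tcp_pos"],s["eef_rot"],s["contact_force"])
b=r.capture("side");cv2.imwrite("pics/side3.png",b)
B=cv2.resize(b[190:270,285:365],None,fx=6,fy=6,interpolation=cv2.INTER_CUBIC);cv2.imwrite("pics/c5.png",B)
E
```

```text
[-0.02290861  0.0217065   0.00982344] [ 0.47781388 -0.13335464  0.19850006] [-1.79999984e+02 -1.92415909e-02 -1.56715568e+02] [-0.52067478  0.45810109  0.08616557]
```

View pics/c5.png

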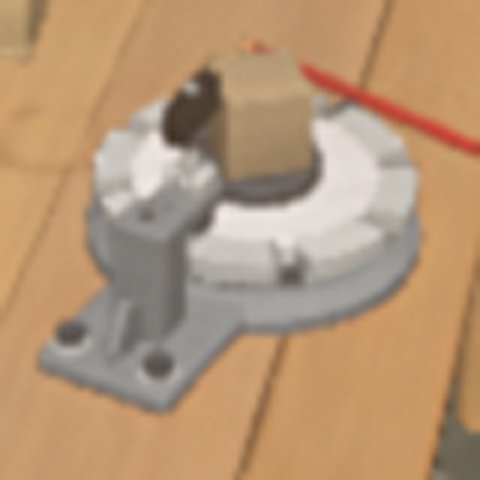

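Side crop (6x): the knob bar now points along the radius at the blank, with its bright screw at (191,88). The pin should be resting on the ring.

Request:
jog_arm:
  deltas:
    - [[0.4, 0, 0, -4, 0], [0.4, 0, 0, -4, 0], [0.4, 0, 0, -1.7, 0], [0.4, 0, 0, -0.7, 0], [0.1, 0, 0, 0, 0], [-0.2, 0, 0, 0, 0], [-0.2, 0, 0, 0, 0], [-0.2, 0, 0, 0, 0]]
  force: 45

```text
time_s: 17.6
tcp_pos: [0.4787, -0.1334, 0.0954]
eef_rot: [-179.9, 0.1, -156.8]
contact_force: [0.1, -1.6, 4.0]
gripper_width: 0.0446
gripper_force: 44.6
```

```bash
cat > s.py <<'E'
from h import *
s=r.get_state();print(s["time_s"],"Mz",s["moment"].round(3),s["tcp_pos"].round(4),"yaw",s["eef_rot"][2].round(2),s["contact_force"].round(1),s["gripper_width"].round(4))
b=r.capture("side")
# knob height: match knob patch, vertical shift vs reference (side3, pin on ring)
a=cv2.imread("pics/side3.png");t=a[199:211,308:322]
R=cv2.matchTemplate(b[188:226,300:330],t,cv2.TM_CCOEFF_NORMED);_,v,_,l=cv2.minMaxLoc(R);print("knob px shift",l[0]-8,l[1]-11,"score",round(v,3))
E
python3 s.py; python3 - <<'E'
import sys;sys.path.insert(0,".")
from h import *
print([proj("side",np.array([.5013,-.068,z])) for z in(.127,.117)],285+191.5/6-.5,190+88.5/6-.5)
E
```

```text
[array([316.80045881, 203.93079689]), array([316.73027648, 206.91434365])] 316.4166666666667 204.25Traceback (most recent call last):
  File "s.py", line 2, in <module>
    s=r.get_state();print(s["time_s"],"Mz",s["moment"].round(3),s["tcp_pos"].round(4),"yaw",s["eef_rot"][2].round(2),s["contact_force"].round(1),s["gripper_width"].round(4))
                                                                                                                                                 ^^^^^^^^^^^^^^^^^^^^^^^^
AttributeError: 'float' object has no attribute 'round'
```

Pin on the ring confirmed: the screw is at row 204.25, against 203.9 expected on the ring and 206.9 if home. Now I'll ease the blank anticlockwise in small steps.

Request:
jog_arm:
  deltas:
    - [[-0.2, 0, 0, 0, 0.01], [-0.2, 0, 0, 0, 0.01], [-0.2, 0, 0, 0, 0.01], [-0.2, 0, 0, 0, 0]]

```text
time_s: 18.1
tcp_pos: [0.4787, -0.1334, 0.0954]
eef_rot: [-180.0, 0.1, -155.1]
contact_force: [0.3, -2.0, 5.4]
gripper_width: 0.0448
gripper_force: 44.5
```

```bash
sed -i 's/,s\["gripper_width"\].round(4)/,round(s["gripper_width"],4)/' s.py; python3 s.py
```

```text
18.1 Mz [-0.294 -0.056 -0.183] [ 0.4787 -0.1334  0.0954] yaw -155.12 [ 0.3 -2.   5.4] 0.0448
knob px shift 0 0 score 0.996
```

Request:
jog_arm:
  deltas:
    - [[-0.2, 0, 0, 0, 0.01], [-0.2, 0, 0, 0, 0.01], [-0.2, 0, 0, 0, 0]]

```text
time_s: 18.52
tcp_pos: [0.4787, -0.1334, 0.0954]
eef_rot: [-179.9, 0.1, -153.9]
contact_force: [-0.6, -1.4, 6.5]
gripper_width: 0.0446
gripper_force: 44.7
```

```bash
python3 s.py
```

```text
18.525 Mz [-0.245 -0.057  0.251] [ 0.4787 -0.1334  0.0954] yaw -153.93 [-0.6 -1.4  6.5] 0.0446
knob px shift 0 3 score 0.932
```

Request:
jog_arm:
  deltas:
    - [[-0.2, 0, 0, 0, 0.01], [-0.2, 0, 0, 0, 0.01], [-0.2, 0, 0, 0, 0]]

```text
time_s: 18.95
tcp_pos: [0.4787, -0.1334, 0.0954]
eef_rot: [-179.9, 0.1, -152.8]
contact_force: [0.7, -1.2, 6.5]
gripper_width: 0.0452
gripper_force: 44.6
```

```bash
python3 s.py
```

```text
18.95 Mz [-0.363  0.003  0.033] [ 0.4787 -0.1334  0.0954] yaw -152.8 [ 0.7 -1.2  6.5] 0.0452
knob px shift 0 3 score 0.931
```

Pin dropped 3 px (10 mm), so it is home. I'll ease back to take the load off, then release and retreat.

Request:
jog_arm:
  deltas:
    - [[-0.2, 0, 0, 0, -0.01], [-0.2, 0, 0, 0, 0], [0.1, 0, 0, 0, 0], [0.4, 0, 0, 0, 0], [0.4, 0, 0, 1, 0], [0.4, 0, 0, 4, 0], [0.4, 0, 0, 5, 0], [0.4, -2, -4, 1, 0]]

```text
time_s: 20.0
tcp_pos: [0.4606, -0.1728, 0.2087]
eef_rot: [-179.8, 0.3, -153.2]
contact_force: [-0.1, -1.0, -0.3]
gripper_width: 0.0609
gripper_force: 0.0
```

Request:
jog_arm:
  deltas:
    - [[0.4, -2, -6, 0, 0], [0.4, -2, -6, 0, 0], [0.4, -2, -6, 0, 0], [0.4, -1.5, -6, 0, 0], [0.4, -1.5, -6, 0, 0], [0.4, 0, -3, 0, 0], [0.4, 0, 0, 0, 0]]

```text
time_s: 20.88
tcp_pos: [0.3678, -0.503, 0.2042]
eef_rot: [180.0, -0.0, -153.6]
contact_force: [-0.2, 0.6, -0.6]
gripper_width: 0.0612
gripper_force: 0.0
```

```bash
python3 s.py; python3 - <<'E'
from fit import *
a=r.capture("top");b=r.capture("side")
print("top",fit("top",a,(.4775,-.134),74))
A=cv2.resize(a[180:260,265:375],(550,400),interpolation=cv2.INTER_CUBIC);B=cv2.resize(b[190:250,295:332],(247,400),interpolation=cv2.INTER_CUBIC)
cv2.imwrite("pics/c6.png",np.hstack([A,B]))
E
```

```text
20.875 Mz [ 0.179  0.042 -0.018] [ 0.3678 -0.503   0.2042] yaw -153.59 [-0.2  0.6 -0.6] 0.0612
knob px shift 0 3 score 0.931
top (array([ 478.51124006, -134.08419725,   73.19184655]), np.float64(1512.0495804498269), np.float64(29267.5))
```

View pics/c6.png

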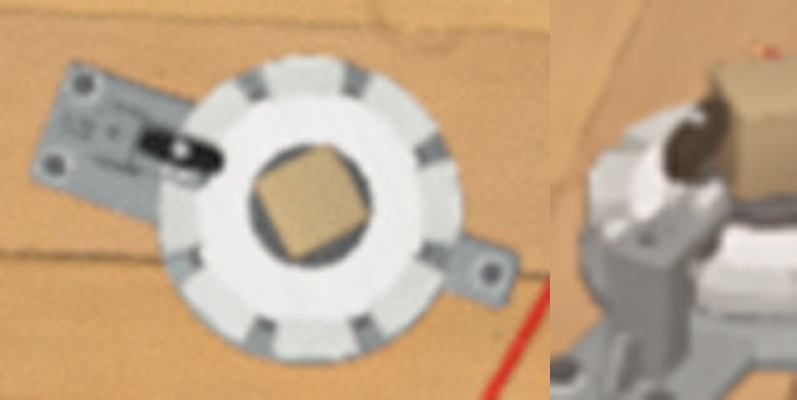

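The top view shows the bar along the radius through (180,148), pointing at the blank's corner at (255,185), with the pencil undisturbed. In the side view the knob sits at its low, home height. Handing in.

```bash
python3 -c "
from plant import r
print(r.close_job())"
```

```text
the job is handed in; nothing more can be done
None
```

I handed the job in at about 21 s: the pin is home in the notch nearest the corner position, the knob bar points at the blank, and the arm is clear; I didn't check the tools in a final full view, but no move went near them.

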